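# Fit the pinned cover over the microtube block

### The job

Fit the blue cover plate onto the pinned fixture that holds the orange microtube block: lower it level so that both pins go up through its two holes together and it rests fully down on the shoulders of the pins, and only then let go. The shorter yellow cover plate belongs to another fixture; leave it where it is.

Things in the scene. Friction and masses are not known exactly. Their poses are not given: they have to be found in the camera images.
- blue_cover_grip (a point): Centre of the black grip bar on the loose blue cover plate (0.25 kg), 33 mm above its underside. Plate 140 (x) x 80 (y) x 8 mm, flat on the bench at first, with two 22 mm through holes on its x axis, 50 mm either side of the middle. Bar over the middle: 54 (x) x 18 (y) x 26 mm tall; grasp it across y from above. z up. Fits either way round (half a turn is the same).
- fixture_seat (a point): Midway between the two pins of the fixed grey fixture (150 x 130 mm), level with the shoulders, 50 mm above the bench, where the cover's underside rests. Pins on its x axis, 50 mm either side: 12 mm thick, 30 mm tall above dark shoulders 34 mm wide; top 16 mm tapers to 4 mm. An orange microtube block between them ends below the shoulders. Cover home: its grip centre 33 mm above this.
- yellow_cover_grip (a point): Centre of the black grip bar of the yellow cover plate, which must stay where it is: 104 (x) x 80 (y) x 8 mm, two 22 mm holes 31 mm either side of the middle, which do not match the pins; same grip bar, centre 33 mm above the bench. Beyond the covers stands a tall box-shaped centrifuge, its near corner at about x = 0.58, y = -0.09 m: carry the blue cover past it on the robot's side.

How it is judged (in metres and radians):
On the way, in this order (a step that is already met when the one before it is completed fails the run):
1. the blue cover is lifted clear of the bench (height (world z) of blue_cover_grip above 0.06 m), for 0.1 s.
2. still held, the blue cover is level and down over both pins, within 10 mm of its seat (contact force between the fingers and blue_cover above 0.5 N and z of blue_cover_grip in the frame of fixture_seat below 0.043 m and horizontal distance between blue_cover_grip and fixture_seat below 0.012 m and angle between the x axis of blue_cover_grip and the x axis of fixture_seat, either way round below 0.2 rad and angle between blue_cover_grip's own z axis and vertical below 0.17 rad), for 0.1 s.
At the end, for the whole second after the job is handed in: Blue cover released and at rest on the fixture, both pins through its holes: middle within 12 mm of the pins' midpoint, grip centre 28 to 37 mm above the shoulders, in line with the pins within 11 degrees, level within 3 degrees; yellow cover within 30 mm of its start (horizontal distance between blue_cover_grip and fixture_seat below 0.012 m and z of blue_cover_grip in the frame of fixture_seat between 0.028 and 0.037 m and angle between the x axis of blue_cover_grip and the x axis of fixture_seat, either way round below 0.2 rad and angle between blue_cover_grip's own z axis and vertical below 0.06 rad and contact force between the fingers and blue_cover below 0.1 N and linear speed of blue_cover below 0.02 m/s and distance of yellow_cover_grip from where it was at the start of the episode below 0.03 m); the robot touches nothing.
It fails at once if the yellow cover is moved by more than 30 mm (distance of yellow_cover_grip from where it was at the start of the episode above 0.03 m).
It also fails if it takes over 38 s, if anything falls off the work surface, if the arm or the gripper's body presses on something with over 40 N, if the wrist force passes 120 N, or if a joint passes its speed limit or range.

### The arm

A 6-joint arm with a two-finger parallel gripper is mounted at the origin on a cart in front of the work surface, level with it; the furniture and walls round the work are solid. World frame = base frame: x ahead of the robot, y to its left, z up, the work surface at z = 0. Lengths are in mm, angles in rad, forces in N, time in s.
With the tool pointing down it reaches from about 400 to 825 mm from the base axis. Payload 7 kg.
Tool frame: the origin (TCP) lies midway between the tips of the shut fingers; the grasp point (between the pads) lies manip.grip_depth behind it (manip.grip_depth is the distance from the TCP to the grasp point, in mm); z points along the fingers, y is the line along which they close (so a half turn about z gives the same grasp; the last joint's range is limited). The gripper opens to 88 mm and grips with 3 to 60 N. Pads are 19 mm wide; open, the fingers measure 130 mm over their backs; the gripper's body (78 mm by 193 mm) begins 47 mm behind the grasp point.
Start: joints at [-0.913, 0.359, 0.012, 0, -1.224, -0.288], TCP at [243.937, -629.357, 226.561] pointing down, gripper open.
Joint ranges: [-3.07, 3.07], [-1.43, 2.12], [-1.02, 1.25], [-3.03, 1.67], [-3.05, -0], [-3.03, 3.03]. Speed limits (rad/s): [2.39, 2.39, 3.01, 3.14, 3.14, 3.14].

### API

Orientations are given as a rotation vector (axis times angle).
In Python, from station import manip gives the robot as it stands.
- The arm moves only by the tool jog_arm, never from a script. Its argument "deltas" is a list of rows, each a list of 2 entries, a list of its own where there are three numbers: the shift along the tool's x, y, z in units of 600 mm (1.0 is 600 mm), then the turn, a rotation vector about the tool's x, y, z in units of 180 degrees (1.0 is 180 degrees). In form: [[[dx, dy, dz], [ax, ay, az]], ...]. A call has 1 to 8 rows; each row shifts and turns the commanded pose from where the row before left it, along the tool's axes as they then stand; what a row does not reach is not made up. A row lasts 1/8 s, in which the tool goes at most 62.5 mm and 10.7 degrees, less where a joint would pass 70% of its speed; a pose out of reach is approached as far as the arm can. A call with a number of a shift or a turn outside -1 to 1 is refused whole. A call with a gripper value outside its range is refused whole. "hand" is the closure, from 0 (fully open) to 1 (shut), set as the call begins (left out, the last holds). The fingers move at their own pace and stop on an object; "squeeze" is the grip in N (left out, the last holds). Time passes only in rows, so rows that do not move let the fingers close. It gives the time, the measured TCP pose, the force, the opening and the grip force at its end, in the units of the state.
- manip.sense(): the state, without advancing time (a new reading comes with each control period).
- manip.snapshot(name): name is "scene" or "top" or "wrist"; returns (picture, depth): 400x640x3 uint8, red, green, blue; 400x640 float32, mm along the optical axis (not along the pixel's ray), 0 where there is no reading.
- manip.get_calibration(name): a dict with "mtx" (3x3 intrinsics, pixels), "dist" ([k1, k2, p1, p2, k3] as OpenCV has them; the pictures are not rectified), "origin" and "attitude" of the camera in the world. Camera axes: x right, y up, looking along -z (the intrinsics and any distortion apply to the point x, -y, -z); pixel columns grow to the right and rows downward; lengths in mm; the calibration is good to about 2 mm. A picture is of the moment at which its call begins: read the wrist's pose just before it. get_calibration takes no time and is no camera call; for the wrist camera it gives the pose at the moment of the call.
- manip.hand_in(): hands the job in; it is judged then, once.
The state is a dict: "time_s": time; "q": joint angles; "qvel": joint speeds; "joint_torque": joint torques, N m; "ee_pos": TCP position; "tcp_rot": TCP orientation; "ft_force": force on the tool from outside, world axes, zero at the start; "ft_torque": the same for the moment, N m; "finger_gap": opening from 0.0 (shut) to 1.0 (fully open); "grasp_force": force on a finger pad.
Only numpy, scipy, OpenCV 4.12 (cv2) and the standard library are available. Lean on these libraries where they do the work, as an engineer would, in place of code of your own. Each camera call takes 0.05 s, during which the arm holds its last target. There are 200 camera calls.

## Working session

There is one attempt and no reset: what is moved stays moved. The work goes in short steps, Python scripts to look and compute and a tool call to move; the robot and the scene stay as the last step left them, time stands still between calls to the robot, and variables do not carry over. Pictures are saved under pics/ and viewed, at most 10 in all, crops included, and the job is handed in when it is done.

Besides the shell and the picture viewer there is one more tool, called as name(argument=value, ...), one argument or row to a line, values as JSON. jog_arm: Moves the arm, as the interface text tells. Shifts and turns lie within -1 to 1; 1 stands for 600 mm of shift or 180 degrees of turn. Its arguments: {"type":"object","properties":{"deltas":{"type":"array","items":{"type":"array"}},"hand":{"type":"number"},"squeeze":{"type":"number"}},"required":["deltas"]}

```bash
mkdir -p pics; cat > h.py <<'E'
import numpy as np, cv2
from station import manip
from scipy.spatial.transform import Rotation as R
def att(c):
    a=np.array(c["attitude"],float)
    return a if a.shape==(3,3) else R.from_rotvec(a).as_matrix()
def ray(c,uv):
    n=cv2.undistortPoints(np.array(uv,float).reshape(-1,1,2),np.array(c["mtx"],float),np.array(c["dist"],float))[:,0]
    d=np.c_[n[:,0],-n[:,1],-np.ones(len(n))]
    return d@att(c).T
def plane(c,uv,z):
    d=ray(c,uv);o=np.array(c["origin"],float)
    return o+d*((z-o[2])/d[:,2])[:,None]
def cloud(c,dep,mask):
    v,u=np.nonzero(mask&(dep>0))
    return np.array(c["origin"])+ray(c,np.c_[u,v])*dep[v,u][:,None]
def save(n,im): cv2.imwrite("pics/"+n+".png",im[:,:,::-1])
E
python3 - <<'E'
from h import *
for n in ("top","scene"):
    c=manip.get_calibration(n);im,d=manip.snapshot(n);save(n+"0",im);np.savez(n+"0.npz",im=im,d=d)
    print(n,c)
s=manip.sense();print(s,manip.grip_depth)
E
```

```text
top {'mtx': array([[443.1715215 ,   0.        , 317.61458843],
       [  0.        , 443.1715215 , 197.38700016],
       [  0.        ,   0.        ,   1.        ]]), 'dist': array([-0.09980666,  0.        ,  0.        ,  0.        ,  0.        ]), 'origin': array([ 387.68524395, -201.14923181,  938.77494322]), 'attitude': array([ 0.11005723, -0.13160571, -1.53792716])}
scene {'mtx': array([[403.5064827 ,   0.        , 322.2905521 ],
       [  0.        , 403.5064827 , 197.21760855],
       [  0.        ,   0.        ,   1.        ]]), 'dist': array([-0.07952631,  0.        ,  0.        ,  0.        ,  0.        ]), 'origin': array([ 760.13849223, -738.39906214,  710.32374359]), 'attitude': array([0.73021752, 0.17076269, 0.42041594])}
{'time_s': 0.1, 'q': array([-9.12883694e-01,  3.59305365e-01,  1.11554649e-02, -3.06816310e-04,
       -1.22409668e+00, -2.88071391e-01]), 'qvel': array([ 0.0012002 , -0.00370305,  0.00115219,  0.00114152,  0.00113272,
       -0.00141935]), 'joint_torque': array([-1.15058112e-03, -5.84164917e+01,  2.93750507e+01,  7.01559484e+00,
        1.00993115e-02, -6.34136882e-05]), 'ee_pos': array([ 243.78985607, -628.97079338,  225.7252563 ]), 'tcp_rot': array([ 5.77404278e-01, -3.08766358e+00, -2.23408980e-03]), 'ft_force': array([ 0.04329353,  0.10753609, -0.71981908]), 'ft_torque': array([0.01900523, 0.02078873, 0.03687412]), 'grasp_force': 0.0, 'finger_gap': 1.0007679545152717} 18.8
```

View pics/top0.png

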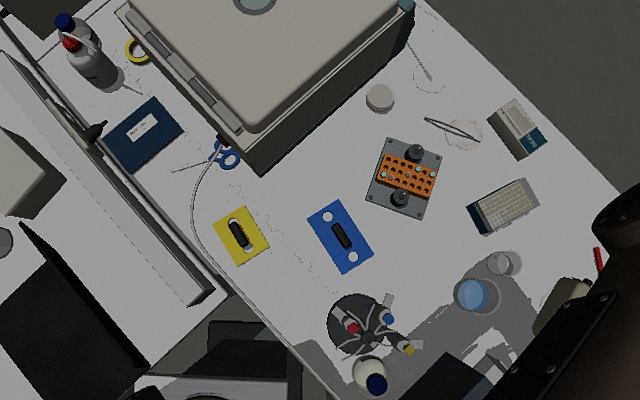

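View pics/scene0.png

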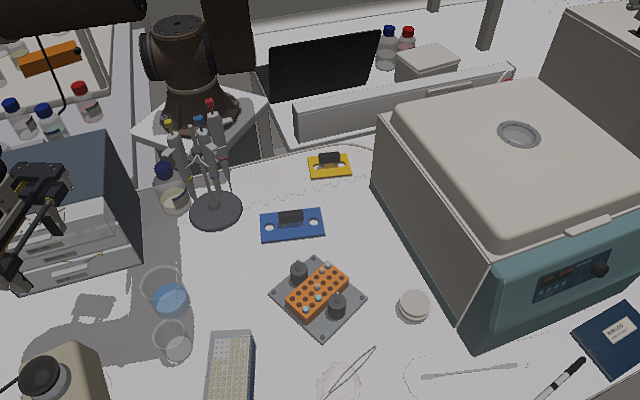

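Top: blue plate around (340,236) with a bar, yellow around (241,236), fixture around (403,178) with dark pins at (415,153) and (400,198). Scene: blue at (292,224), pins at (299,270) and (337,303); a pipette stand is close to the robot.

```bash
python3 - <<'E'
from h import *
def rect(c,m,z):
    cs,_=cv2.findContours(m.astype(np.uint8),cv2.RETR_EXTERNAL,cv2.CHAIN_APPROX_NONE)
    k=max(cs,key=cv2.contourArea)[:,0]
    p=plane(c,k,z)[:,:2].astype(np.float32); return cv2.minAreaRect(p)
box={"top":dict(blue=(295,385,190,285),yel=(205,280,195,275),fix=(355,450,125,230)),
 "scene":dict(blue=(250,335,200,250),yel=(300,360,145,185),fix=(260,375,245,350))}
for n in ("top","scene"):
    c=manip.get_calibration(n);f=np.load(n+"0.npz");im=f["im"];d=f["d"]
    hsv=cv2.cvtColor(im,cv2.COLOR_RGB2HSV);H,S,V=cv2.split(hsv)
    def reg(k):
        a=box[n][k];m=np.zeros(H.shape,bool);m[a[2]:a[3],a[0]:a[1]]=1;return m
    print(n,"blue",rect(c,reg("blue")&(H>100)&(H<130)&(S>120),8))
    print(n,"yel",rect(c,reg("yel")&(H>20)&(H<35)&(S>120),8))
    for k in("blue","yel"):
        m=reg(k)&(V<70); P=cloud(c,d,m); P=P[P[:,2]>41]; print(k,"bar top",len(P),P.mean(0) if len(P) else 0, cv2.minAreaRect(P[:,:2].astype(np.float32)) if len(P) else 0)
    P=cloud(c,d,reg("fix")); D=P
    print("heights",np.histogram(P[:,2],bins=np.arange(-5,95,5)))
    dark=reg("fix")&(V<75)&(S<120)
    nl,lab,st,cen=cv2.connectedComponentsWithStats(dark.astype(np.uint8))
    for i in range(1,nl):
        if st[i,4]>60:
            Q=cloud(c,d,lab==i); sh=Q[abs(Q[:,2]-50)<4]; top=Q[Q[:,2]>62]
            print(st[i],cen[i].round(1),"sh",len(sh),cv2.minEnclosingCircle(sh[:,:2].astype(np.float32)) if len(sh) else 0,"pin",len(top),top.mean(0) if len(top) else 0, top[:,2].max() if len(top) else 0)
    print("fixbase",rect(c,cv2.morphologyEx((reg("fix")&(V<170)).astype(np.uint8),cv2.MORPH_OPEN,np.ones((5,5))),10))
    if n=="top":
        P=cloud(c,d,np.ones(H.shape,bool))
        Q=P[(P[:,0]>150)&(P[:,0]<420)&(P[:,1]>-480)&(P[:,1]<-170)&(P[:,2]>60)];print("stand",Q.min(0),Q.max(0))
E
```

```text
top blue ((451.9568176269531, -261.583984375), (139.41445922851562, 80.10999298095703), 34.01511001586914)
top yel ((447.8931884765625, -52.3293342590332), (104.3639144897461, 79.615234375), 33.71467971801758)
blue bar top 229 [ 451.50908892 -261.06919816   45.4903645 ] ((451.7023620605469, -261.1632080078125), (53.177059173583984, 17.947301864624023), 34.77409362792969)
yel bar top 212 [447.39407943 -52.10341882  45.36370691] ((447.7928466796875, -51.41845703125), (53.38050079345703, 16.704444885253906), 32.806884765625)
heights (array([3149, 2722, 1425,  474,  120,   94,  116,  279,  946,   80,  223,
        229,    9,    6,   18,   15,   11,    4,    0]), array([-5,  0,  5, 10, 15, 20, 25, 30, 35, 40, 45, 50, 55, 60, 65, 70, 75,
       80, 85, 90]))
[366 138  21  59  65] [376.1 167.3] sh 0 0 pin 0 0 0
[404 144  20  20 258] [414.4 153.2] sh 159 ((629.4818725585938, -412.80511474609375), 16.610820770263672) pin 21 [ 627.84744276 -411.02985497   70.50406358] 79.60834663670528
[377 182  37  27 322] [398.9 197.1] sh 171 ((534.8744506835938, -381.5575866699219), 17.253042221069336) pin 
[... 731 characters left out ...]
9975 -52.4663628   46.05884536] ((446.33245849609375, -50.09444046020508), (50.586143493652344, 20.511289596557617), 33.12989807128906)
heights (array([3590, 3589, 1611,  481,  117,  159,  198,  267, 1297,   81,  249,
        280,   16,   22,   28,   25,   11,   10,    0]), array([-5,  0,  5, 10, 15, 20, 25, 30, 35, 40, 45, 50, 55, 60, 65, 70, 75,
       80, 85, 90]))
[291 271  17  15 137] [298.1 278.6] sh 17 ((537.891845703125, -385.85894775390625), 14.31994342803955) pin 0 0 0
[328 303  17  17 172] [335.6 312.6] sh 23 ((630.45751953125, -417.744873046875), 14.770720481872559) pin 0 0 0
fixbase ((575.2857666015625, -394.9496154785156), (133.3057098388672, 167.3095703125), 72.03675079345703)
```

```bash
python3 - <<'E'
from h import *
for n,b in (("top",(325,425,285,395)),("top",(450,525,245,315)),("scene",(150,245,90,230))):
    c=manip.get_calibration(n);d=np.load(n+"0.npz")["d"]
    m=np.zeros(d.shape,bool);m[b[2]:b[3],b[0]:b[1]]=1
    P=cloud(c,d,m);P=P[(P[:,0]>150)&(P[:,2]>30)]
    for lo in range(30,400,50):
        Q=P[(P[:,2]>=lo)&(P[:,2]<lo+50)]
        if len(Q)>5: print(n,lo,len(Q),np.percentile(Q,2,axis=0).round(),np.percentile(Q,98,axis=0).round())
s=manip.sense();T=R.from_rotvec(s["tcp_rot"]);print(T.as_matrix().round(3))
E
```

```text
top 30 275 [ 151. -430.   31.] [ 281. -290.   80.]
top 80 777 [ 156. -356.   83.] [ 279. -292.  129.]
top 130 370 [ 166. -344.  130.] [ 323. -305.  177.]
top 180 718 [ 240. -344.  184.] [ 326. -252.  228.]
top 230 901 [ 266. -376.  235.] [ 345. -240.  263.]
top 280 293 [ 268. -351.  286.] [ 322. -257.  294.]
top 30 1511 [ 307. -624.   31.] [ 425. -501.   78.]
top 80 242 [ 304. -569.   80.] [ 372. -499.   91.]
scene 30 619 [ 168. -357.   31.] [ 314. -264.   79.]
scene 80 902 [ 160. -355.   81.] [ 319. -264.  129.]
scene 130 730 [ 168. -355.  131.] [ 324. -260.  179.]
scene 180 944 [ 263. -356.  181.] [ 327. -257.  229.]
scene 230 1037 [ 266. -373.  231.] [ 341. -243.  275.]
scene 280 211 [ 266. -351.  283.] [ 322. -257.  294.]
[[-0.932 -0.361 -0.001]
 [-0.361  0.932  0.001]
 [ 0.     0.001 -1.   ]]
```

jog_arm(
  deltas=[
    [[-0.06,-0.007,-0.055],[0,0,-0.024]],
    [[-0.06,-0.007,-0.055],[0,0,-0.024]],
    [[-0.06,-0.007,-0.055],[0,0,-0.023]],
    [[0,0,0],[0,0,0]],
  ],
)

```text
time_s: 0.6
ee_pos: [349.3, -594.2, 328.2]
tcp_rot: [-0.922, 3.001, -0.006]
ft_force: [-1.1, 0.1, -0.6]
finger_gap: 0.997
grasp_force: 0.0
```

```bash
cat >> h.py <<'E'
def go(p,ang=None):
    """shift in tool axes (units of 600mm) and turn about tool z (units of 180deg) to TCP p, tool-x heading ang (mod 180)"""
    s=manip.sense();T=R.from_rotvec(s["tcp_rot"]).as_matrix()
    h=np.degrees(np.arctan2(T[1,0],T[0,0]))
    print("t",s["time_s"],"p",s["ee_pos"].round(1),"head",h.round(2),"tilt",T[:,2].round(4),"q",s["q"].round(2),"F",s["ft_force"].round(1),s["finger_gap"],s["grasp_force"])
    print("shift",(T.T@(np.array(p)-s["ee_pos"])/600).round(4), "level-rot",(R.from_matrix(T.T@(R.from_euler('z',(h if ang is None else h+((ang-h+90)%180-90)),degrees=True).as_matrix()@np.diag([1,-1,-1.]))).as_rotvec()/np.pi).round(4))
E
python3 - <<'E'
from h import *
go([451.8,-261.2,250],34.2)
n="top";c=manip.get_calibration(n);s=manip.sense();im,d=manip.snapshot(n)
P=cloud(c,d,np.ones(d.shape,bool));a=s["q"][0]
r=P[:,0]*np.cos(a)+P[:,1]*np.sin(a);l=-P[:,0]*np.sin(a)+P[:,1]*np.cos(a)
m=(P[:,2]>230)&(abs(l)<150)&(P[:,1]<-300)
for k in range(100,800,50):
    q=m&(r>=k)&(r<k+50)
    if q.sum()>5: print(k,q.sum(),"z",np.percentile(P[q,2],[2,50,98]).round(),"lat",np.percentile(l[q],[2,98]).round())
save("top1",im)
im,d=manip.snapshot("scene");save("scene1",im)
E
```

```text
t 0.6 p [ 349.3 -594.2  328.2] head -145.83 tilt [ 0.0028 -0.0033 -1.    ] q [-0.76  0.34  0.21  0.   -1.44 -0.22] F [-1.1  0.1 -0.6] 0.9974342813267596 0.0
shift [-0.4529  0.3638  0.1289] level-rot [-0.0014  0.0001 -0.0002]
400 533 z [233. 261. 294.] lat [-82.  -3.]
450 9901 z [258. 777. 784.] lat [-1. 53.]
500 9173 z [707. 749. 774.] lat [25. 54.]
550 2316 z [697. 726. 750.] lat [40. 47.]
600 2751 z [677. 708. 726.] lat [47. 70.]
650 217 z [669. 691. 708.] lat [68. 70.]
```

View pics/scene1.png

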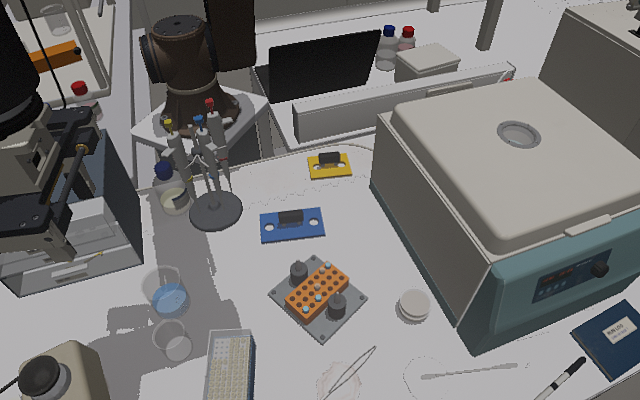

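The scene view shows the gripper upper left over the cabinet; nothing in the workspace has changed. The forearm rides at about 690 mm, so it clears the pipette stand (294 mm).

jog_arm(
  deltas=[
    [[-0.074,0.008,0.01],[0,0,0]],
    [[-0.074,0.008,0.01],[0,0,0]],
    [[-0.074,0.008,0.01],[0,0,0]],
    [[-0.074,0.008,0.01],[0,0,0]],
    [[-0.074,0.008,0.01],[0,0,0]],
  ],
)

```text
time_s: 1.32
ee_pos: [517.0, -449.7, 293.8]
tcp_rot: [0.914, -3.004, -0.003]
ft_force: [0.5, 0.3, 0.4]
finger_gap: 1.0
grasp_force: 0.0
```

jog_arm(
  deltas=[
    [[-0.017,0.064,0.049],[0,0,0]],
    [[-0.017,0.064,0.049],[0,0,0]],
    [[-0.017,0.064,0.049],[0,0,0]],
    [[-0.017,0.064,0.049],[0,0,0]],
    [[-0.017,0.064,0.049],[0,0,0]],
    [[0,0,0],[0,0,0]],
    [[0,0,0],[0,0,0]],
  ],
)

```text
time_s: 2.2
ee_pos: [452.1, -263.2, 148.5]
tcp_rot: [0.917, -3.004, 0.0]
ft_force: [0.7, 0.1, 0.1]
finger_gap: 0.998
grasp_force: 0.0
```

```bash
python3 - <<'E'
from h import *
go([451.7,-261.3,14.5],34.2)
c=manip.get_calibration("wrist");im,d=manip.snapshot("wrist");save("w1",im)
hsv=cv2.cvtColor(im,cv2.COLOR_RGB2HSV);H,S,V=cv2.split(hsv)
m=(H>100)&(H<130)&(S>120)
cs,_=cv2.findContours(m.astype(np.uint8),cv2.RETR_EXTERNAL,cv2.CHAIN_APPROX_NONE)
k=max(cs,key=cv2.contourArea)[:,0];print(cv2.minAreaRect(plane(c,k,8)[:,:2].astype(np.float32)))
P=cloud(c,d,np.ones(d.shape,bool));P=P[(abs(P[:,2]-46)<4)&(np.hypot(P[:,0]-452,P[:,1]+261)<40)];print(len(P),cv2.minAreaRect(P[:,:2].astype(np.float32)) if len(P)>3 else 0)
E
```

```text
t 2.2 p [ 452.1 -263.2  148.5] head -146.05 tilt [-4.e-04 -3.e-04 -1.e+00] q [-0.15  0.18 -0.43  0.   -0.96 -0.83] F [0.7 0.1 0.1] 0.9978792047706371 0.0
shift [-0.0013  0.003   0.2233] level-rot [-0.     -0.0002 -0.0014]
((450.4053955078125, -260.28582763671875), (137.11288452148438, 77.59908294677734), 33.931068420410156)
1119 ((450.9929504394531, -259.984375), (53.36550521850586, 17.901737213134766), 33.59500503540039)
```

View pics/w1.png

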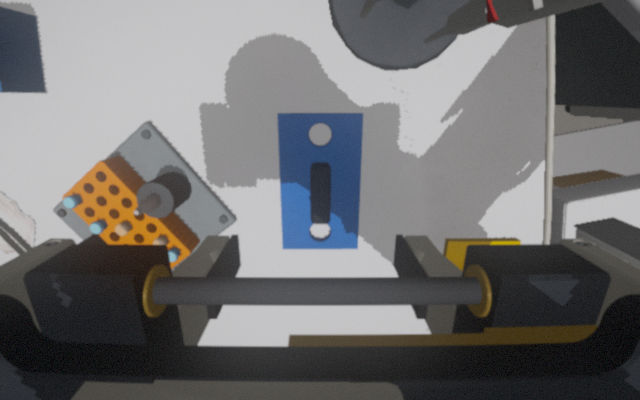

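The wrist view shows the bar at (320,192) standing vertical between the open fingers, aligned with them and with free space on both sides. I'll descend and grip.

jog_arm(
  deltas=[
    [[-0.001,0.004,0.06],[0,0,-0.001]],
    [[0,0,0.06],[0,0,0]],
    [[0,0,0.05],[0,0,0]],
    [[0,0,0.035],[0,0,0]],
    [[0,0,0.018],[0,0,0]],
    [[0,0,0],[0,0,0]],
    [[0,0,0],[0,0,0]],
  ],
)

```text
time_s: 3.12
ee_pos: [452.3, -260.7, 15.6]
tcp_rot: [-0.922, 3.002, -0.001]
ft_force: [0.1, 0.4, 0.3]
finger_gap: 1.0
grasp_force: 0.0
```

jog_arm(
  deltas=[
    [[0,0,0],[0,0,0]],
    [[0,0,0],[0,0,0]],
    [[0,0,0],[0,0,0]],
    [[0,0,0],[0,0,0]],
    [[0,0,0],[0,0,0]],
    [[0,0,0],[0,0,0]],
    [[0,0,0],[0,0,0]],
    [[0,0,0],[0,0,0]],
  ],
  hand=1,
  squeeze=35,
)

```text
time_s: 4.12
ee_pos: [451.5, -260.3, 14.7]
tcp_rot: [0.922, -3.003, -0.0]
ft_force: [0.0, 0.1, 0.0]
finger_gap: 0.2
grasp_force: 35.0
```

jog_arm(
  deltas=[
    [[0,0,-0.03],[0,0,0]],
    [[0,0,-0.05],[0,0,0]],
    [[0,0,-0.06],[0,0,0]],
    [[0,0,-0.06],[0,0,0]],
    [[0,0,-0.03],[0,0,0]],
    [[0,0,0],[0,0,0]],
    [[0,0,0],[0,0,0]],
  ],
)

```text
time_s: 5.0
ee_pos: [450.6, -259.9, 151.5]
tcp_rot: [0.921, -3.002, -0.002]
ft_force: [0.5, 1.7, -3.0]
finger_gap: 0.203
grasp_force: 35.0
```

```bash
python3 - <<'E'
from h import *
go([582.2,-397.2,150],-18.3)
c=manip.get_calibration("wrist");im,d=manip.snapshot("wrist");save("w2",im)
E
```

```text
t 5.0 p [ 450.6 -259.9  151.5] head -145.88 tilt [-1.8e-03  9.0e-04 -1.0e+00] q [-0.15  0.17 -0.43 -0.   -0.97 -0.83] F [ 0.5  1.7 -3. ] 0.2034521544534885 34.99913513660431
shift [-0.0532 -0.3124  0.0018] level-rot [ 0.0004 -0.0006  0.2912]
```

View pics/w2.png

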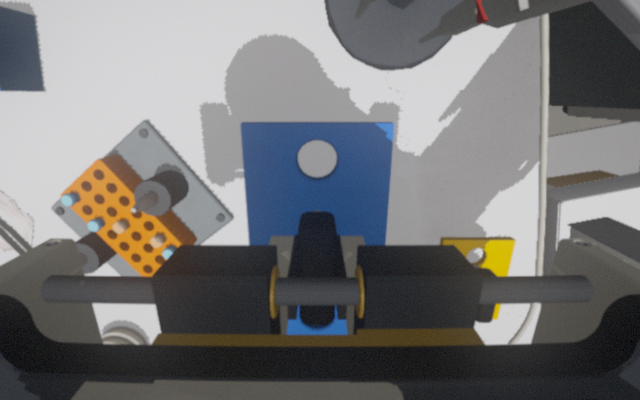

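The plate is gripped, with its far hole visible at (317,158) and held level. Next, carry and turn it to above the fixture.

jog_arm(
  deltas=[
    [[-0.009,-0.052,0],[0,0,0.0485]],
    [[-0.0167,-0.05,0],[0,0,0.0485]],
    [[-0.024,-0.047,0],[0,0,0.0485]],
    [[-0.031,-0.043,0],[0,0,0.0485]],
    [[-0.037,-0.0375,0],[0,0,0.0485]],
    [[-0.0425,-0.0315,0],[0,0,0.0485]],
    [[0,0,0],[0,0,0]],
    [[0,0,0],[0,0,0]],
  ],
)

```text
time_s: 6.05
ee_pos: [582.2, -396.9, 150.8]
tcp_rot: [-0.496, -3.099, -0.001]
ft_force: [0.3, 0.6, -2.2]
finger_gap: 0.199
grasp_force: 35.0
```

```bash
python3 - <<'E'
from h import *
go([582.2,-397.2,80],-18.3)
for n in ("top","wrist"):
    c=manip.get_calibration(n);im,d=manip.snapshot(n);save(n+"3",im);np.savez(n+"3.npz",im=im,d=d)
    H,S,V=cv2.split(cv2.cvtColor(im,cv2.COLOR_RGB2HSV))
    P=cloud(c,d,(H>100)&(H<130)&(S>120));P=P[(P[:,2]>120)&(P[:,2]<165)]
    A=np.c_[P[:,:2],np.ones(len(P))];k=np.linalg.lstsq(A,P[:,2],rcond=None)[0] if len(P)>3 else 0
    print(n,len(P),"zplane",k,np.median(P[:,2]))
im=np.vstack([cv2.imread("pics/top3.png")[100:300,250:570],cv2.imread("pics/wrist3.png")[::2,::2]]);cv2.imwrite("pics/m3.png",im)
E
```

```text
t 6.05 p [ 582.2 -396.9  150.8] head 161.83 tilt [-0.0029  0.0014 -1.    ] q [-0.32  0.46 -0.01 -0.   -1.1  -1.56] F [ 0.3  0.6 -2.2] 0.1987030020389751 34.998984932899475
shift [-0.0005 -0.0006  0.118 ] level-rot [ 0.0001 -0.001   0.0007]
top 1808 zplane [ 2.50107510e-02 -3.57724307e-02  1.17051727e+02] 143.9834750503399
wrist 15011 zplane [-3.05247012e-03  1.53938063e-03  1.46947067e+02] 144.65716778434384
```

View pics/m3.png

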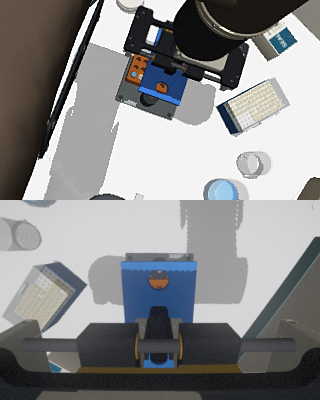

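The montage shows the plate over the fixture, the pin shoulder dark below it in the wrist view, and the near hole at about (158,282) of the montage. I'll check hole centre against pin numerically.

```bash
python3 - <<'E'
from h import *
c=manip.get_calibration("wrist");f=np.load("wrist3.npz");im=f["im"];d=f["d"]
H,S,V=cv2.split(cv2.cvtColor(im,cv2.COLOR_RGB2HSV))
m=((H>100)&(H<130)&(S>120)).astype(np.uint8)
m=cv2.morphologyEx(m,cv2.MORPH_CLOSE,np.ones((3,3)))
cs,hi=cv2.findContours(m,cv2.RETR_CCOMP,cv2.CHAIN_APPROX_NONE)
for k,h in zip(cs,hi[0]):
    if cv2.contourArea(k)>300: 
        p=plane(c,k[:,0],145.5)[:,:2].astype(np.float32)
        print("hole" if h[3]>=0 else "outer",cv2.boundingRect(k),cv2.minEnclosingCircle(p),cv2.minAreaRect(p))
s=manip.sense();a=np.radians(-18.2)
print("expected hole",s["ee_pos"][:2]-50*np.array([np.cos(a),np.sin(a)]),s["ee_pos"][:2]+50*np.array([np.cos(a),np.sin(a)]))
P=cloud(c,d,np.ones(d.shape,bool))
for q in((534.9,-381.6),(629.5,-412.8)):
    Q=P[np.hypot(P[:,0]-q[0],P[:,1]-q[1])<22]
    sh=Q[abs(Q[:,2]-50)<4];pn=Q[(Q[:,2]>58)&(Q[:,2]<90)]
    print(q,len(sh),cv2.minEnclosingCircle(sh[:,:2].astype(np.float32)) if len(sh) else 0,len(pn),pn.mean(0) if len(pn) else 0)
cv2.imwrite("pics/w3c.png",cv2.resize(im[90:280,200:420,::-1],None,fx=3,fy=3))
E
```

```text
outer (287, 305, 61, 30) ((637.167724609375, -414.82177734375), 20.165950775146484) ((632.40869140625, -413.14678955078125), (39.046905517578125, 22.564393997192383), 71.78569030761719)
outer (242, 122, 151, 124) ((548.6470336914062, -385.50567626953125), 51.98728942871094) ((548.7406616210938, -385.6761779785156), (78.94756317138672, 70.3537368774414), 71.92047882080078)
hole (296, 138, 43, 41) ((533.6173095703125, -380.8701171875), 11.534690856933594) ((533.4140014648438, -380.68798828125), (22.593225479125977, 21.651390075683594), 71.8112564086914)
expected hole [ 535.03025695 -381.10035438] [ 630.02746211 -412.33384623]
(534.9, -381.6) 411 ((534.2850952148438, -379.9727478027344), 16.915555953979492) 79 [ 535.42691691 -380.7714683    74.77702792]
(629.5, -412.8) 0 0 0 0
```

View pics/w3c.png

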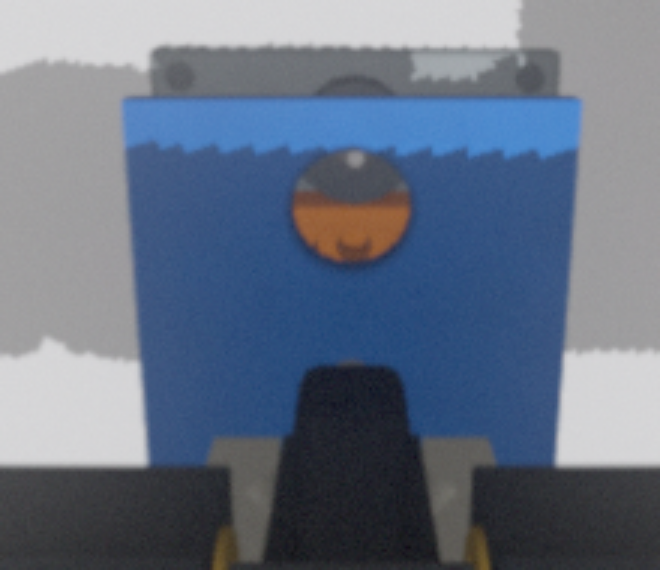

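Hole and pin agree within about 1.3 mm, inside the 5 mm clearance. I'll make a small correction and lower to just above the pins.

jog_arm(
  deltas=[
    [[-0.001,-0.0005,0.03],[0,-0.001,0.0005]],
    [[0,0,0.03],[0,0,0]],
    [[0,0,0.02],[0,0,0]],
    [[0,0,0],[0,0,0]],
    [[0,0,0],[0,0,0]],
  ],
)

```text
time_s: 6.78
ee_pos: [584.2, -398.1, 105.3]
tcp_rot: [0.499, 3.098, -0.001]
ft_force: [0.2, 0.4, -3.6]
finger_gap: 0.201
grasp_force: 35.0
```

```bash
python3 - <<'E'
from h import *
go([583,-397.1,64.7],-18.3)
c=manip.get_calibration("wrist");im,d=manip.snapshot("wrist")
cv2.imwrite("pics/w4c.png",cv2.resize(im[90:280,200:420,::-1],None,fx=3,fy=3))
E
```

```text
t 6.775 p [ 584.2 -398.1  105.3] head 161.7 tilt [ 0.0035 -0.0015 -1.    ] q [-0.32  0.49 -0.06  0.   -1.01 -1.57] F [ 0.2  0.4 -3.6] 0.20112819128970033 34.99911189079285
shift [0.0026 0.0009 0.0676] level-rot [-0.0001  0.0012 -0.    ]
```

View pics/w4c.png

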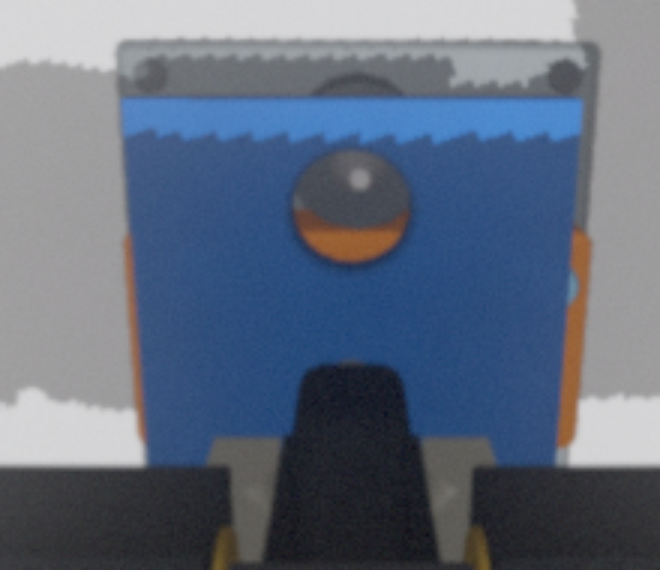

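The pin tip (light dot) is at (358,180) in the crop and the hole centre at (351,206). The pin sits slightly towards tool +x and +y, so I'll correct and check with rays.

jog_arm(
  deltas=[
    [[0.003,0.0015,0],[0,0.001,0]],
    [[0,0,0],[0,0,0]],
    [[0,0,0],[0,0,0]],
    [[0,0,0],[0,0,0]],
  ],
)

```text
time_s: 7.32
ee_pos: [582.4, -396.5, 104.8]
tcp_rot: [0.5, 3.101, -0.0]
ft_force: [-0.5, -0.1, -3.0]
finger_gap: 0.206
grasp_force: 35.0
```

```bash
python3 - <<'E'
from h import *
go([583,-397.1,64.7],-18.3)
c=manip.get_calibration("wrist");s=manip.sense();im,d=manip.snapshot("wrist")
H,S,V=cv2.split(cv2.cvtColor(im,cv2.COLOR_RGB2HSV))
m=((H>100)&(H<130)&(S>120)).astype(np.uint8)
cs,hi=cv2.findContours(m,cv2.RETR_CCOMP,cv2.CHAIN_APPROX_NONE)
T=R.from_rotvec(s["tcp_rot"]).as_matrix()
k=max([k for k,h in zip(cs,hi[0]) if h[3]>=0],key=cv2.contourArea)
hc=cv2.minEnclosingCircle(plane(c,k[:,0],s["ee_pos"][2]+18.8-33+8)[:,:2].astype(np.float32))
hm=cv2.drawContours(np.zeros_like(m),[k],-1,1,-1); hm=cv2.erode(hm,np.ones((5,5)))
g=cv2.GaussianBlur(V,(3,3),0).astype(float); g[(hm==0)|(S>60)]=0
j=np.unravel_index(g.argmax(),g.shape)
w=(g>g.max()-25)&(np.hypot(*(np.indices(g.shape)-np.array(j)[:,None,None]))<6);v,u=np.nonzero(w)
pt=plane(c,[[u.mean(),v.mean()]],80)[0]
print("hole",hc,"dot",u.mean(),v.mean(),pt,"pin-hole in tool xyz mm",T.T@np.r_[pt[:2]-np.array(hc[0]),0])
E
```

```text
t 7.325 p [ 582.4 -396.5  104.8] head 161.68 tilt [ 1.e-04 -0.e+00 -1.e+00] q [-0.32  0.49 -0.07  0.   -1.01 -1.57] F [-0.5 -0.1 -3. ] 0.20592352846776574 34.99909043312073
shift [-0.0013 -0.0007  0.0669] level-rot [-0.      0.     -0.0001]
hole ((533.3291625976562, -380.59039306640625), 11.334419250488281) dot 317.71875 152.8125 [ 533.58037083 -379.90569803   80.        ] pin-hole in tool xyz mm [-2.32475810e-02  7.28952963e-01 -9.60447427e-06]
```

jog_arm(
  deltas=[
    [[0,0.001,0.01],[0,0,0]],
    [[0,0,0.01],[0,0,0]],
    [[0,0,0.01],[0,0,0]],
    [[0,0,0.01],[0,0,0]],
    [[0,0,0.01],[0,0,0]],
    [[0,0,0.008],[0,0,0]],
    [[0,0,0],[0,0,0]],
    [[0,0,0],[0,0,0]],
  ],
)

```text
time_s: 8.38
ee_pos: [582.7, -396.0, 70.2]
tcp_rot: [0.5, 3.101, -0.0]
ft_force: [0.0, -0.5, -3.1]
finger_gap: 0.204
grasp_force: 35.0
```

No contact forces. Next, the last few millimetres.

jog_arm(
  deltas=[
    [[0,0,0.004],[0,0,0]],
    [[0,0,0.003],[0,0,0]],
    [[0,0,0.002],[0,0,0]],
    [[0,0,0],[0,0,0]],
    [[0,0,0],[0,0,0]],
    [[0,0,0],[0,0,0]],
  ],
)

```text
time_s: 9.12
ee_pos: [582.5, -395.9, 64.8]
tcp_rot: [0.5, 3.101, -0.0]
ft_force: [-1.2, 1.4, 0.6]
finger_gap: 0.201
grasp_force: 35.0
```

jog_arm(
  deltas=[
    [[0,0,0.001],[0,0,0]],
    [[0,0,0],[0,0,0]],
    [[0,0,0],[0,0,0]],
    [[0,0,0],[0,0,0]],
  ],
)

```text
time_s: 9.62
ee_pos: [582.6, -395.9, 64.8]
tcp_rot: [0.5, 3.101, -0.0]
ft_force: [-3.4, 2.2, 5.0]
finger_gap: 0.206
grasp_force: 35.0
```

Seated: the z force is rising while z stays constant. Now I'll open, then retreat straight up.

jog_arm(
  deltas=[
    [[0,0,0],[0,0,0]],
    [[0,0,0],[0,0,0]],
    [[0,0,0],[0,0,0]],
    [[0,0,0],[0,0,0]],
    [[0,0,0],[0,0,0]],
    [[0,0,0],[0,0,0]],
    [[0,0,0],[0,0,0]],
    [[0,0,0],[0,0,0]],
  ],
  hand=0,
)

```text
time_s: 10.62
ee_pos: [582.6, -395.9, 64.0]
tcp_rot: [-0.5, -3.102, 0.0]
ft_force: [0.2, -0.3, -0.0]
finger_gap: 0.991
grasp_force: 0.0
```

jog_arm(
  deltas=[
    [[0,0,-0.03],[0,0,0]],
    [[0,0,-0.06],[0,0,0]],
    [[0,0,-0.08],[0,0,0]],
    [[0,0,-0.08],[0,0,0]],
    [[0,0,-0.05],[0,0,0]],
    [[0,0,0],[0,0,0]],
    [[0,0,0],[0,0,0]],
  ],
)

```text
time_s: 11.5
ee_pos: [582.3, -395.7, 244.4]
tcp_rot: [0.5, 3.101, 0.0]
ft_force: [0.2, 0.1, 0.0]
finger_gap: 1.003
grasp_force: 0.0
```

```bash
python3 - <<'E'
from h import *
go([582,-397,250])
c=manip.get_calibration("wrist");im,d=manip.snapshot("wrist");save("w5",im)
H,S,V=cv2.split(cv2.cvtColor(im,cv2.COLOR_RGB2HSV))
P=cloud(c,d,(H>100)&(H<130)&(S>120));P=P[np.hypot(P[:,0]-582,P[:,1]+397)<90]
k=np.linalg.lstsq(np.c_[P[:,:2],np.ones(len(P))],P[:,2],rcond=None)[0]
print(len(P),"med z",np.median(P[:,2]),"slope",k[:2],cv2.minAreaRect(P[:,:2].astype(np.float32)))
E
```

```text
t 11.5 p [ 582.3 -395.7  244.4] head 161.67 tilt [ 5.e-04  2.e-04 -1.e+00] q [-0.32  0.4   0.11 -0.   -1.28 -1.57] F [0.2 0.1 0. ] 1.0032899835875744 0.0
shift [-0.0002 -0.0023 -0.0093] level-rot [0.0001 0.0001 0.    ]
6754 med z 58.07923214738929 slope [-0.45376554  0.08939658] ((581.640869140625, -394.8130187988281), (151.0912322998047, 136.7548065185547), 71.63236236572266)
```

View pics/w5.png

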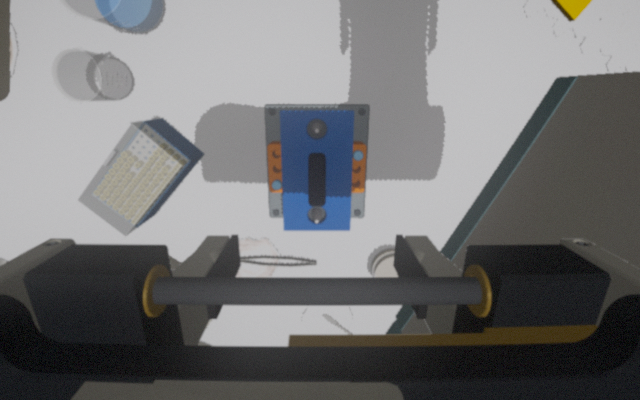

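The wrist view shows the cover seated on the fixture, with pins up through both holes at (317,128) and (317,214). The plate top is at 58 mm, which matches 50 + 8. The slope and rectangle fits were skewed by other blue-tinted pixels, but the grip force is zero and the gripper is clear.

```bash
python3 -c "
from station import manip
print(manip.hand_in())"
```

```text
the job is handed in; nothing more can be done
None
```

The blue cover is seated on the fixture with both pins through its holes, released with the gripper clear, and the job is handed in at about 11.5 s; I don't have a verdict from the judge, and I didn't re-measure the yellow cover, though nothing touched it.

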